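# Slide the red-ringed reaction tile home on the alignment board

## Robot

A 7-joint arm with a two-finger parallel gripper is mounted at the origin on the work surface. World frame = base frame: x ahead of the robot, y to its left, z up, the work surface at z = 0. Lengths are in mm, angles in rad, forces in N, time in s.
With the tool pointing down it reaches from about 375 to 925 mm from the base axis. Payload 3.1 kg.
Tool frame: the origin (TCP) lies at the very end of the fingers, on their centre line; the grasp point (between the pads) lies 19 mm behind it (r.grip_depth is the distance from the TCP to the grasp point, in mm); z points along the fingers, y is the direction in which the jaws open and shut (so a half turn about z gives the same grasp; the last joint's range is limited). The gripper opens to 85 mm and grips with 20 to 120 N. Pads are 22 mm wide; open, the fingers measure 114 mm over their backs; the gripper's body (76 mm by 85 mm) begins 54 mm behind the grasp point. The pads swing forward as they close: fully open they stand 13 mm farther back than shut.
Start: joints at [-1.279, 0.383, 0.044, 1.598, -0.018, 1.161, -0.05], TCP at [246.98, 601.252, 231.269] pointing down, gripper open.
Joint ranges: [-2.61, 2.61], [-0.41, 2.15], [-1.48, 1.57], [0, 2.5], [-1.57, 4.71], [0.05, 1.97], [-2.85, 2.85]. Speed limits (rad/s): [2.79, 2.79, 3.14, 3.14, 3.14, 3.14, 3.14].

## Interface

Orientations are given as a unit quaternion [w, x, y, z].
In Python, from station import r gives the robot as it stands. The module is installed in compiled form; this text tells all that it offers.
- The arm moves only by the shell command python3 -m crank 'ROWS' [FORCE]. ROWS is JSON, a list of rows, each a list of 3 entries, a list of its own where there are three numbers: the turn, a rotation vector about the tool's x, y, z in degrees, then the shift along the tool's x, y, z in mm, then the opening, from 0 (shut) to 1 (fully open). In form: [[[wx, wy, wz], [tx, ty, tz], grip], ...]. A call has 1 to 20 rows; each row shifts and turns the commanded pose from where the row before left it, along the tool's axes as they then stand; what a row does not reach is not made up. A row lasts 1/8 s, in which the tool goes at most 62.5 mm and 10.7 degrees, less where a joint would pass 70% of its speed; a pose out of reach is approached as far as the arm can. A call with a gripper value outside its range is refused whole. The fingers move at their own pace and stop on an object; FORCE is the grip in N (left out, the last holds). Time passes only in rows, so rows that do not move let the fingers close. It gives the time, the measured TCP pose, the force and the opening at its end, in the units of the state.
- r.state(): the state, without advancing time (a new reading comes with each control period).
- r.snapshot(name): name is "side" or "top"; returns a dict with "img" (384x512x3 uint8, red, green, blue), "fx", "fy", "cx", "cy" (pixels), "world_from_camera" (4x4, takes a point from camera to world coordinates). Camera axes: x right, y up, looking along -z (the intrinsics and any distortion apply to the point x, -y, -z); pixel columns grow to the right and rows downward; lengths in mm; the calibration is good to about 2 mm. A picture is of the moment at which its call begins. There is no depth.
- r.sign_off(): hands the job in, once; it reports no verdict.
The state is a dict: "time_s": time; "qpos": joint angles; "qvel": joint speeds; "joint_torque": joint torques, N m; "tcp_pos": TCP position; "orientation": TCP orientation; "ft_force": force on the tool from outside, world axes, zero at the start; "ft_torque": the same for the moment, N m; "opening": opening from 0.0 (shut) to 1.0 (fully open).
Only numpy, scipy, OpenCV 4.12 (cv2) and the standard library are available. Lean on these libraries where they do the work, as an engineer would, in place of code of your own. Each camera call takes 0.05 s, during which the arm holds its last target.

## Task

Two white reaction tiles lie loose on the dark alignment board of this lab bench. Slide the tile with the two red rings along the board, without lifting it off, fully home into the corner where the two metal fences meet, its long side against the long fence and its short side against the short fence, so that the slide picker can grip it there. Leave the blue-ringed tile where it lies.

Things in the scene. Friction and masses are not known exactly. Their poses are not given: they have to be found in the camera images.
- tile_red: Tile to slide home: flat white glazed tile, 50 (its x) by 75 (its y) by 10 mm thick, about 90 g, red rings and dots on top. Lies loose and flat on the board, within 14 degrees of parallel to it, near one fence (gap 10 to 45 mm), with a free run along that fence to the corner. Origin at the centre of its underside, z up.
- tile_blue: The other tile, to be left where it lies: same shape and size, but with blue rings and dots. Loose on the board, near the other fence. Origin at the centre of its underside.
- board: Fixed dark steel board, 220 mm (its x) by 260 mm (its y), 8 mm thick, on the bench; origin at the centre of its underside. Two aluminium fences on it, 15 mm thick, 12 mm above its top: the long one (245 mm) along y, inner face at x = +85 mm; the short one (200 mm) along x, inner face at y = +105 mm. Its -x and -y edges are open.
- corner (a point): Inner corner where the faces of the two fences meet, on the board's top surface; axes as the board's: +x goes into the long fence, +y into the short one. A tile fully home has its centre at x = -25 mm, y = -37.5 mm from here.
There are look-alikes about, which are no part of the job. Leave any yellow look-alike of the tile_red alone.

How it is judged (in metres and radians):
At the end, for the whole second after the job is handed in: The red-ringed tile lies flat and still on the board in the fence corner: its centre within 10 mm of the fully-home place along each fence and its sides within 10 degrees of parallel to the fences (x of tile_red in the frame of corner between -0.035 and -0.015 m and y of tile_red in the frame of corner between -0.0475 and -0.0275 m and z of tile_red in the frame of corner below 0.004 m and angle between the x axis of tile_red and the x axis of corner, either way round below 0.175 rad and angle between tile_red's own z axis and vertical below 0.1 rad and linear speed of tile_red below 0.01 m/s); the robot touches nothing.
It fails at once if the red-ringed tile is lifted more than 12 mm off the board (z of tile_red in the frame of corner above 0.012 m).
It fails at once if the blue-ringed tile is moved more than 15 mm from where it lay (distance of tile_blue from where it was at the start of the episode above 0.015 m).
It also fails if it takes over 42 s, if anything falls off the work surface, if the arm or the gripper's body presses on something with over 40 N, if the wrist force passes 120 N, or if a joint passes its speed limit or range.

## Working session

There is one attempt and no reset: what is moved stays moved. The work goes in short steps, Python scripts to look and compute and a shell command to move; the robot and the scene stay as the last step left them, time stands still between calls to the robot, and variables do not carry over. Pictures are saved under pics/ and viewed, and the job is handed in when it is done.

```bash
mkdir -p pics
python3 - <<'E'
from station import r
import cv2
for n in("top","side"):
    s=r.snapshot(n); cv2.imwrite(f"pics/{n}0.png",s["img"][:,:,::-1]); print(n,s["fx"],s["fy"],s["cx"],s["cy"],s["world_from_camera"],s.keys())
print(r.state())
E
```

```text
top 499.4482349459594 499.4482349459594 248.61765399099477 190.27541766857146 [[ 1.32700868e-01  9.66280091e-01 -2.20665506e-01  3.67114034e+02]
 [-9.91155847e-01  1.29201209e-01 -3.02842293e-02  2.22980493e+01]
 [-7.52797613e-04  2.22732650e-01  9.74879274e-01  9.89734831e+02]
 [ 0.00000000e+00  0.00000000e+00  0.00000000e+00  1.00000000e+00]] dict_keys(['img', 'fx', 'fy', 'cx', 'cy', 'world_from_camera'])
side 402.27483530181837 402.27483530181837 253.6666933976143 191.4563309683131 [[-8.19384371e-01  3.57720877e-01 -4.47934176e-01  2.53780811e+02]
 [-5.73058900e-01 -5.31035977e-01  6.24182897e-01  5.00778914e+02]
 [-1.45859091e-02  7.68138377e-01  6.40117712e-01  5.12013957e+02]
 [ 0.00000000e+00  0.00000000e+00  0.00000000e+00  1.00000000e+00]] dict_keys(['img', 'fx', 'fy', 'cx', 'cy', 'world_from_camera'])
{'time_s': 0.1, 'qpos': array([-1.27881338,  0.3837562 ,  0.04386951,  1.59945456, -0.01789798,
        1.16119584, -0.04985961]), 'qvel': array([ 2.83426671e-05, -2.31233548e-03,  1.27376655e-03, -3.65162321e-03,
        4.91183872e-05, -1.07975696e-03,  5.75466607e-04]), 'joint_torque': array([ 2.93886202e-03, -4.34731150e+01,  1.02934498e+00, -2.50457096e+01,
        1.08082930e-02,  5.38803753e-03, -4.26952511e-06]), 'tcp_pos': array([246.68257414, 600.42933221, 229.99394994]), 'orientation': array([-1.64762800e-04,  1.93615798e-01,  9.81076683e-01, -1.19925769e-03]), 'ft_force': array([ 0.05902483, -0.31900337, -0.77703669]), 'ft_torque': array([-0.00342927,  0.0177754 , -0.04031738]), 'opening': 0.9991008508846129}
```

View pics/top0.png

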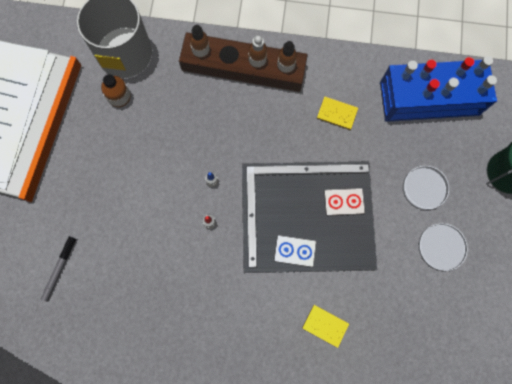

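View pics/side0.png

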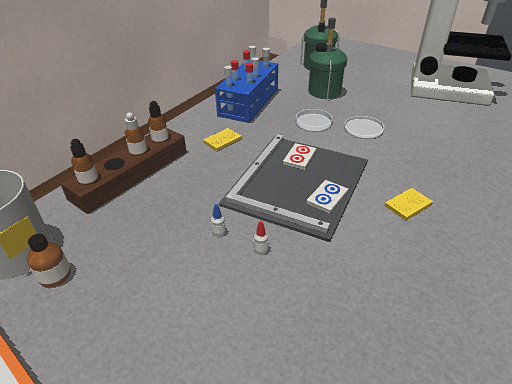

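Run:
```python
import cv2
a=cv2.imread("pics/top0.png")[150:285,230:390]
cv2.imwrite("pics/c0.png",cv2.resize(a,None,fx=4.5,fy=4.5,interpolation=cv2.INTER_CUBIC))
```

```text
(no output)
```

View pics/c0.png

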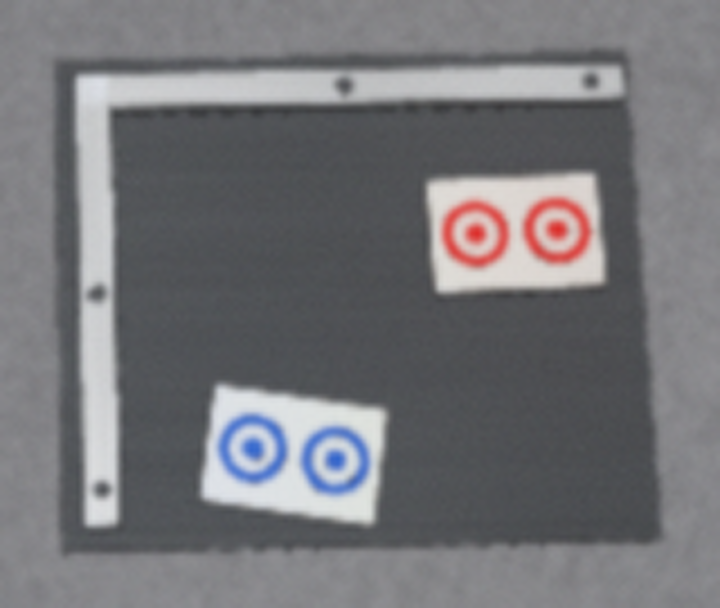

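The board carries two tiles. The red-ringed one is at top-image (345,202), by the long (upper) fence with its long side parallel to it, so it fits the description. The blue-ringed one is at (295,251), and the yellow look-alikes at (338,112) and (327,326) are off the board. The corner is at crop (110,107), upper left.

```bash
cat > h.py <<'E'
import numpy as np, cv2
from station import r
def ray(s,uv,z):
    T=np.array(s["world_from_camera"]); u,v=uv
    d=T[:3,:3]@np.array([(u-s["cx"])/s["fx"],-(v-s["cy"])/s["fy"],-1]); o=T[:3,3]
    return (o+d*(z-o[2])/d[2])
def proj(s,P):
    T=np.array(s["world_from_camera"]); p=T[:3,:3].T@(np.array(P)-T[:3,3])
    return np.array([s["cx"]+s["fx"]*p[0]/-p[2], s["cy"]-s["fy"]*p[1]/-p[2]])
def cr(u,v,x0=230,y0=150,k=4.5): return (x0+(u+.5)/k-.5,y0+(v+.5)/k-.5)
def fit(s,pts,loc):
    # pts: pixel -> loc board coords (x,y,z world z); solve world pose x,y,yaw
    from scipy.optimize import least_squares
    def f(p):
        c,sn=np.cos(p[2]),np.sin(p[2])
        return np.concatenate([ray(s,q,l[2])[:2]-np.array([p[0]+c*l[0]-sn*l[1],p[1]+sn*l[0]+c*l[1]]) for q,l in zip(pts,loc)])
    best=min((least_squares(f,[400,0,a]) for a in(-3,-1.5,0,1.5)),key=lambda q:q.cost)
    return best.x,best.fun.round(1)
E
python3 - <<'E'
from h import *
s=r.snapshot("top")
C=lambda *l:[cr(*q) for q in l]
# board: top corners outer z=8; fence outer top corners z=20
b,e=fit(s,C((57,57),(627,52),(660,541),(64,551)),[(110,130,8),(110,-130,8),(-110,-130,8),(-110,130,8)])
print("board",b,e)
f,e=fit(s,C((76,76),(623,65),(625,95),(84,525),(118,524),(110,107)),[(100,120,20),(100,-125,20),(85,-125,20),(-100,120,20),(-100,105,20),(85,105,20)])
print("fence",f,e)
for n,q in(("red",C((427,181),(595,174),(606,284),(437,293))),("blue",C((217,385),(386,409),(374,524),(201,499)))):
    t,e=fit(s,q,[(25,37.5,18),(25,-37.5,18),(-25,-37.5,18),(-25,37.5,18)]); print(n,t,e)
    d=t[:2]-b[:2];c,sn=np.cos(b[2]),np.sin(b[2]); print("in corner",c*d[0]+sn*d[1]-85,-sn*d[0]+c*d[1]-105,np.degrees(t[2]-b[2]))
E
```

```text
board [ 5.54884422e+02 -7.08462423e+01  1.46290458e-01] [ 1.  -0.4 -0.3  0.6 -0.1  1.1 -0.6 -1.4]
fence [ 5.54709743e+02 -7.03515444e+01  1.52412698e-01] [-0.6 -0.3 -0.3 -0.3  0.8  0.   0.2  0.1  0.2  0.6 -0.3 -0.1]
red [ 5.89960615e+02 -1.38861274e+02  1.81792310e-01] [ 0.3 -0.1 -0.2  0.1  0.1  0.3 -0.1 -0.4]
in corner -60.212967998645496 -177.40156700915418 2.0341063074726375
blue [ 4.80139373e+02 -5.27955435e+01 -9.36558931e-03] [-0.1 -0.6 -0.1  0.6  0.1  0.1  0.1 -0.1]
in corner -156.31543297771222 -76.24657965876084 -8.918434542882961
```

```bash
cat >> h.py <<'E'
B=np.array([554.8,-70.6]); YAW=0.150
def w2c(P,yaw=YAW):
    c,s=np.cos(yaw),np.sin(yaw); d=np.array(P[:2])-B
    return np.array([c*d[0]+s*d[1]-85,-s*d[0]+c*d[1]-105])
def c2w(q):
    c,s=np.cos(YAW),np.sin(YAW); x,y=q[0]+85,q[1]+105
    return B+np.array([c*x-s*y,s*x+c*y])
def tool():
    from scipy.spatial.transform import Rotation as R
    st=r.state(); w,x,y,z=st["orientation"]; return st,R.from_quat([x,y,z,w])
def to(q,z):
    st,Q=tool(); d=np.append(c2w(q),z)-st["tcp_pos"]
    print("world d",d.round(1),"tool d",Q.inv().apply(d).round(1)); 
    xt=Q.apply([1,0,0]);a=np.degrees(np.arctan2(xt[1],xt[0])); print("tool x yaw",a.round(1),"need turn tool z",(a-np.degrees(YAW)-90).round(1),"axis z",Q.apply([0,0,1]).round(3))
    print("t",st["time_s"],"corner-frame tcp",w2c(st["tcp_pos"]).round(1),"z",st["tcp_pos"][2].round(1),"F",st["ft_force"].round(1),"op",round(st["opening"],3))
E
python3 -c "
from h import *
to((-118,-177),120)"
```

```text
world d [ 286.2 -747.3 -110.1] tool d [-548.6 -582.2  111.5]
tool x yaw 157.7 need turn tool z 59.1 axis z [-0.001 -0.002 -1.   ]
t 0.15 corner-frame tcp [-289.3  604.6] z 230.1 F [ 0.2 -0.  -0.7] op 0.999
```

```bash
python3 -m crank '[[[0,0,0],[-15,-16,0],0],[[0,0,0],[-30,-32,0],0],[[0,0,0],[-30,-32,0],0],[[0,0,0],[-30,-32,0],0],[[0,0,0],[-30,-32,0],0],[[0,0,0],[-30,-32,0],0],[[0,0,0],[-30,-32,0],0],[[0,0,0],[-30,-32,0],0],[[0,0,0],[-30,-32,0],0],[[0,0,0],[-30,-32,0],0],[[0,0,0],[-30,-32,0],0],[[0,0,0],[-30,-32,0],0],[[0,0,0],[-30,-32,0],0],[[0,0,0],[-30,-32,0],0],[[0,0,0],[-30,-32,0],0],[[0,0,0],[-30,-32,0],0],[[0,0,0],[-30,-32,0],0],[[0,0,0],[-30,-32,0],0],[[0,0,0],[-15,-16,0],0],[[0,0,0],[-8,-8,0],0]]'
python3 -m crank '[[[0,0,10],[0,0,0],0],[[0,0,10],[0,0,0],0],[[0,0,10],[0,0,0],0],[[0,0,10],[0,0,0],0],[[0,0,10],[0,0,0],0],[[0,0,9],[0,0,0],0],[[0,0,0],[0,0,0],0]]'
python3 -c "
from h import *
to((-118,-177),50)"
```

```text
time_s: 2.65
tcp_pos: [531.8, -148.7, 231.0]
orientation: [-0.0, 0.195, 0.981, -0.0]
ft_force: [-0.6, -0.2, -0.1]
opening: 0.003
time_s: 3.52
tcp_pos: [531.8, -145.9, 230.9]
orientation: [-0.001, 0.65, 0.76, -0.0]
ft_force: [0.7, 1.1, -0.3]
opening: 0.001
world d [   1.1   -0.8 -180.9] tool d [ -1.1   1.1 180.9]
tool x yaw 98.9 need turn tool z 0.3 axis z [-0.001  0.001 -1.   ]
t 3.525 corner-frame tcp [-119. -176.] z 230.9 F [ 0.7  1.1 -0.3] op 0.001
```

Descend to about z=50 and look.

```bash
python3 -m crank '[[[0,0,0],[0,0,30],0],[[0,0,0],[0,0,40],0],[[0,0,0],[0,0,40],0],[[0,0,0],[0,0,40],0],[[0,0,0],[0,0,30],0],[[0,0,0],[0,0,0],0]]'
python3 - <<'E'
from h import *
to((-118,-177),12)
s=r.snapshot("side"); cv2.imwrite("pics/s1.png",cv2.resize(s["img"][80:260,180:420,::-1],None,fx=3.3,fy=3.3,interpolation=cv2.INTER_CUBIC))
E
```

```text
time_s: 4.28
tcp_pos: [529.5, -145.8, 48.8]
orientation: [-0.003, 0.65, 0.76, -0.002]
ft_force: [0.5, -0.2, 0.5]
opening: -0.001
world d [  3.4  -1.  -36.8] tool d [-1.6  3.5 36.8]
tool x yaw 98.8 need turn tool z 0.2 axis z [-0.006  0.001 -1.   ]
t 4.275 corner-frame tcp [-121.3 -175.5] z 48.8 F [ 0.5 -0.2  0.5] op -0.001
```

View pics/s1.png

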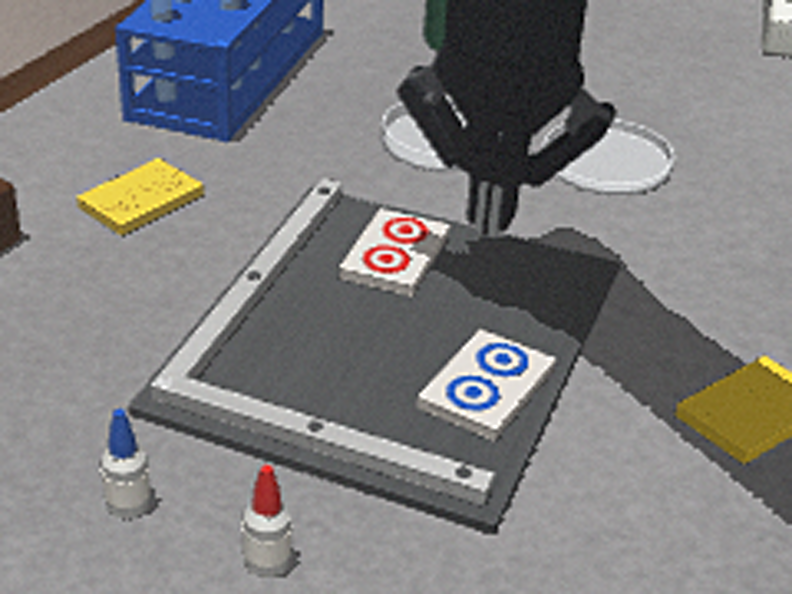

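The closed fingers (crop 490,230) hang beyond the tile's open-side (−x) edge, clear of both tiles. Going down to the board, then pushing toward the long fence.

```bash
python3 -m crank '[[[0,0,0],[0,0,15],0],[[0,0,0],[0,0,12],0],[[0,0,0],[0,0,6],0],[[0,0,0],[0,0,3],0],[[0,0,0],[0,0,0],0]]'
python3 - <<'E'
from h import *
to((-67,-177),12)
E
```

```text
time_s: 4.95
tcp_pos: [531.9, -147.2, 15.2]
orientation: [-0.0, 0.652, 0.759, -0.0]
ft_force: [0.0, 0.1, 0.4]
opening: -0.006
world d [51.4  8.1 -3.2] tool d [ 0.3 52.1  3.2]
tool x yaw 98.7 need turn tool z 0.1 axis z [-0. -0. -1.]
t 4.95 corner-frame tcp [-119.1 -177.3] z 15.2 F [0.  0.1 0.4] op -0.006
```

```bash
python3 -m crank '[[[0,0,0],[0,0,3],0],[[0,0,0],[0,5,0],0],[[0,0,0],[0,5,0],0],[[0,0,0],[0,5,0],0],[[0,0,0],[0,5,0],0],[[0,0,0],[0,5,0],0],[[0,0,0],[0,5,0],0],[[0,0,0],[0,0,0],0]]'
python3 - <<'E'
from h import *
to((-67,-177),12)
s=r.snapshot("side"); cv2.imwrite("pics/s2.png",cv2.resize(s["img"][100:240,220:380,::-1],None,fx=4.2,fy=4.2,interpolation=cv2.INTER_CUBIC))
E
```

```text
time_s: 5.95
tcp_pos: [562.2, -142.5, 12.3]
orientation: [0.0, 0.651, 0.759, 0.0]
ft_force: [-0.1, 0.6, 0.5]
opening: 0.0
world d [21.2  3.4 -0.3] tool d [ 0.2 21.5  0.3]
tool x yaw 98.7 need turn tool z 0.1 axis z [ 0. -0. -1.]
t 5.95 corner-frame tcp [ -88.5 -177.2] z 12.3 F [-0.1  0.6  0.5] op 0.0
```

View pics/s2.png

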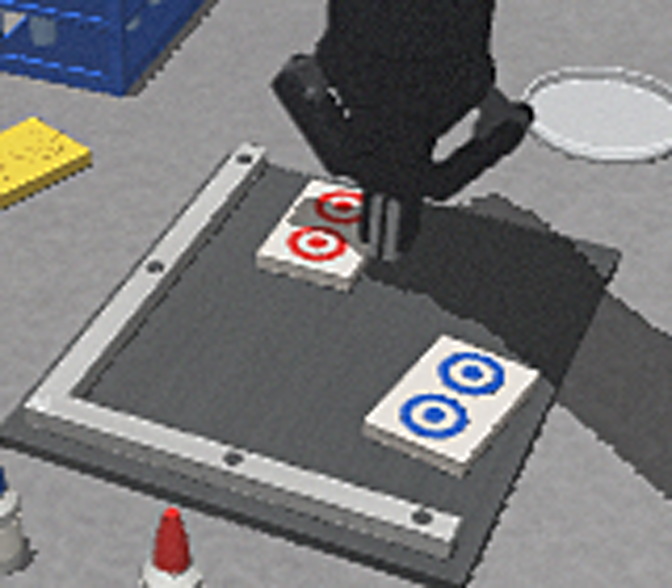

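```bash
python3 -m crank '[[[0,0,0],[0,4,0],0],[[0,0,0],[0,4,0],0],[[0,0,0],[0,4,0],0],[[0,0,0],[0,3,0],0],[[0,0,0],[0,0,0],0]]'; python3 -m crank '[[[0,0,0],[0,2,0],0],[[0,0,0],[0,2,0],0],[[0,0,0],[0,0,0],0]]'
python3 - <<'E'
from h import *
to((-67,-177),12)
s=r.snapshot("side"); cv2.imwrite("pics/s3.png",cv2.resize(s["img"][100:240,220:380,::-1],None,fx=4.2,fy=4.2,interpolation=cv2.INTER_CUBIC))
E
```

```text
time_s: 6.62
tcp_pos: [577.0, -140.3, 12.3]
orientation: [0.0, 0.652, 0.759, 0.0]
ft_force: [-0.5, 0.3, -1.0]
opening: 0.002
time_s: 7.0
tcp_pos: [580.7, -139.8, 12.3]
orientation: [0.0, 0.652, 0.759, 0.0]
ft_force: [0.0, 0.0, 0.1]
opening: -0.0
world d [ 2.6  0.7 -0.3] tool d [0.3 2.7 0.3]
tool x yaw 98.7 need turn tool z 0.1 axis z [ 0. -0. -1.]
t 7.0 corner-frame tcp [ -69.7 -177.3] z 12.3 F [0.  0.  0.1] op -0.0
```

View pics/s3.png

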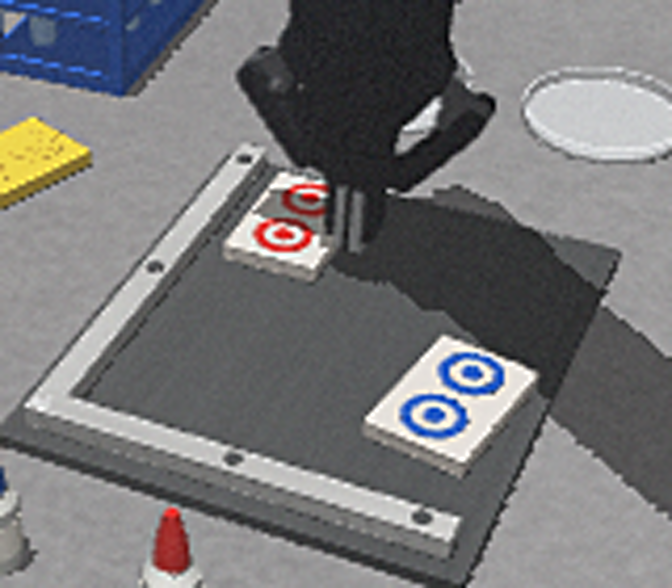

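The tile has followed the finger; its near-fence edge (crop 225,240) is still about 10 mm off the fence. Continuing in small steps while watching force.

```bash
python3 -m crank '[[[0,0,0],[0,2,0],0],[[0,0,0],[0,2,0],0],[[0,0,0],[0,0,0],0]]';python3 -m crank '[[[0,0,0],[0,2,0],0],[[0,0,0],[0,0,0],0]]';python3 -m crank '[[[0,0,0],[0,2,0],0],[[0,0,0],[0,0,0],0]]'
python3 - <<'E'
from h import *
to((-67,-177),12)
s=r.snapshot("side"); cv2.imwrite("pics/s4.png",cv2.resize(s["img"][100:240,220:380,::-1],None,fx=4.2,fy=4.2,interpolation=cv2.INTER_CUBIC))
E
```

```text
time_s: 7.42
tcp_pos: [584.8, -139.0, 12.3]
orientation: [0.0, 0.652, 0.759, 0.0]
ft_force: [-0.4, -0.8, 0.6]
opening: -0.005
time_s: 7.68
tcp_pos: [586.6, -138.8, 12.3]
orientation: [0.0, 0.652, 0.759, 0.0]
ft_force: [-0.5, -0.3, -0.8]
opening: -0.004
time_s: 7.92
tcp_pos: [588.6, -138.5, 12.3]
orientation: [0.0, 0.652, 0.759, 0.0]
ft_force: [0.3, 0.6, 0.7]
opening: -0.005
world d [-5.3 -0.6 -0.3] tool d [ 0.2 -5.3  0.3]
tool x yaw 98.7 need turn tool z 0.1 axis z [ 0. -0. -1.]
t 7.925 corner-frame tcp [ -61.7 -177.2] z 12.3 F [0.3 0.6 0.7] op -0.005
```

View pics/s4.png

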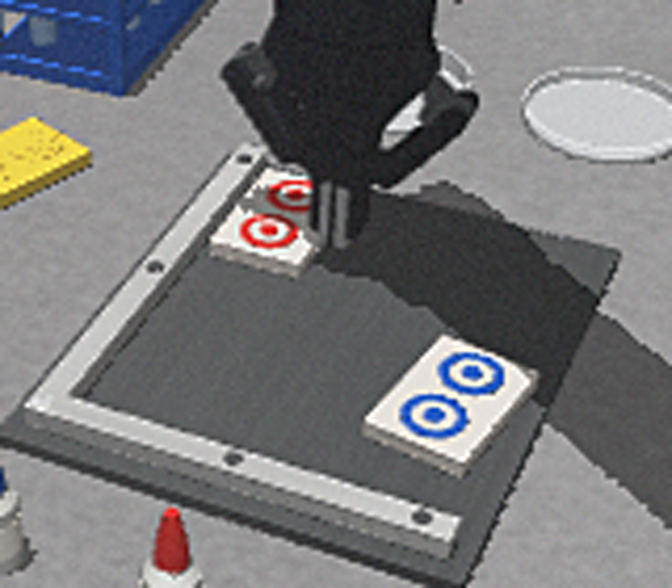

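```bash
python3 -m crank '[[[0,0,0],[0,1,0],0],[[0,0,0],[0,0,0],0]]';python3 -m crank '[[[0,0,0],[0,1,0],0],[[0,0,0],[0,0,0],0]]';python3 -m crank '[[[0,0,0],[0,1,0],0],[[0,0,0],[0,0,0],0]]'
```

```text
time_s: 8.22
tcp_pos: [589.4, -138.4, 12.3]
orientation: [0.0, 0.652, 0.759, -0.0]
ft_force: [-0.5, -0.2, 0.2]
opening: -0.001
time_s: 8.48
tcp_pos: [590.5, -138.2, 12.3]
orientation: [0.0, 0.652, 0.759, 0.0]
ft_force: [-0.4, 0.0, 0.5]
opening: 0.001
time_s: 8.72
tcp_pos: [591.5, -138.1, 12.3]
orientation: [0.0, 0.652, 0.759, 0.0]
ft_force: [0.0, -0.5, 0.4]
opening: -0.0
```

```bash
python3 -m crank '[[[0,0,0],[0,1,0],0],[[0,0,0],[0,0,0],0]]';python3 -m crank '[[[0,0,0],[0,1,0],0],[[0,0,0],[0,0,0],0]]'
python3 - <<'E'
from h import *
to((-67,-177),12)
s=r.snapshot("side"); cv2.imwrite("pics/s5.png",cv2.resize(s["img"][125:185,260:330,::-1],None,fx=9,fy=9,interpolation=cv2.INTER_CUBIC))
E
```

```text
time_s: 8.98
tcp_pos: [592.5, -137.9, 12.3]
orientation: [0.0, 0.652, 0.759, 0.0]
ft_force: [-0.9, 0.1, -0.9]
opening: 0.0
time_s: 9.22
tcp_pos: [593.4, -137.8, 12.3]
orientation: [0.0, 0.652, 0.759, 0.0]
ft_force: [-0.1, -0.7, -1.0]
opening: -0.0
world d [-10.1  -1.3  -0.3] tool d [  0.3 -10.2   0.3]
tool x yaw 98.7 need turn tool z 0.1 axis z [ 0. -0. -1.]
t 9.225 corner-frame tcp [ -56.8 -177.3] z 12.3 F [-0.1 -0.7 -1. ] op -0.0
```

View pics/s5.png

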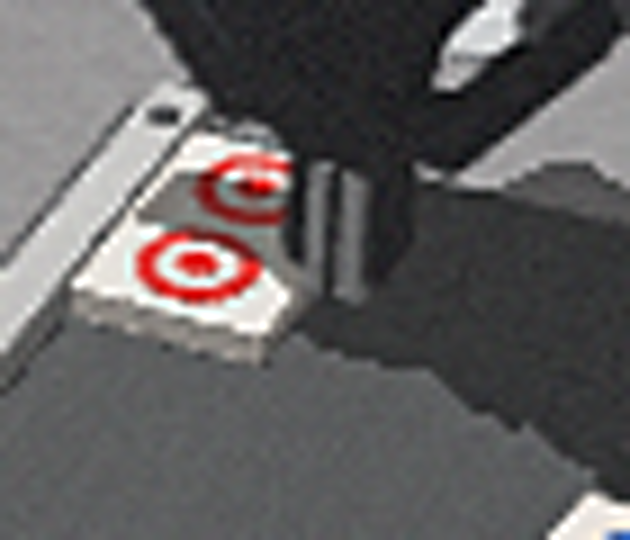

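```bash
python3 - <<'E'
from h import *
s=r.snapshot("side")
for q in((73,280),(265,338),(200,262)): print(w2c(ray(s,cr(*q,x0=260,y0=125,k=9),18)))
print(w2c(ray(s,cr(0,265,x0=260,y0=125,k=9),20)),"fence edge ref")
E
python3 -m crank '[[[0,0,0],[0,1,0],0],[[0,0,0],[0,0,0],0]]';python3 -m crank '[[[0,0,0],[0,1,0],0],[[0,0,0],[0,0,0],0]]'
```

```text
[  -1.28672402 -143.37482136]
[ -51.70191319 -140.94679863]
[ -25.6657556  -163.16881633]
[  15.9237878  -139.02309484] fence edge ref
time_s: 9.57
tcp_pos: [594.3, -137.7, 12.3]
orientation: [0.0, 0.652, 0.759, -0.0]
ft_force: [-1.2, 0.8, 0.5]
opening: -0.001
time_s: 9.82
tcp_pos: [594.4, -137.7, 12.2]
orientation: [-0.001, 0.652, 0.758, -0.0]
ft_force: [-2.8, 1.0, 2.1]
opening: 0.001
```

```bash
python3 -m crank '[[[0,0,0],[0,-10,0],0],[[0,0,0],[0,-15,0],0],[[0,0,0],[0,0,-20],0],[[0,0,0],[0,0,-30],0],[[0,0,0],[0,0,-15],0],[[0,0,0],[0,0,0],0]]'
python3 - <<'E'
from h import *
to((-26,-245),70); print(r.state()["qpos"].round(2))
s=r.snapshot("top"); cv2.imwrite("pics/t6.png",cv2.resize(s["img"][150:285,230:390,::-1],None,fx=4.5,fy=4.5,interpolation=cv2.INTER_CUBIC))
E
```

```text
time_s: 10.58
tcp_pos: [572.2, -141.5, 79.3]
orientation: [0.002, 0.652, 0.759, 0.001]
ft_force: [0.4, 1.5, 0.2]
opening: 0.0
world d [ 61.8 -58.7  -9.3] tool d [-67.3  52.2   9.6]
tool x yaw 98.7 need turn tool z 0.1 axis z [ 0.004 -0.    -1.   ]
t 10.575 corner-frame tcp [ -78.4 -177.7] z 79.3 F [0.4 1.5 0.2] op 0.0
[-0.39  0.54  0.71  1.89 -0.46  0.87  0.7 ]
```

View pics/t6.png

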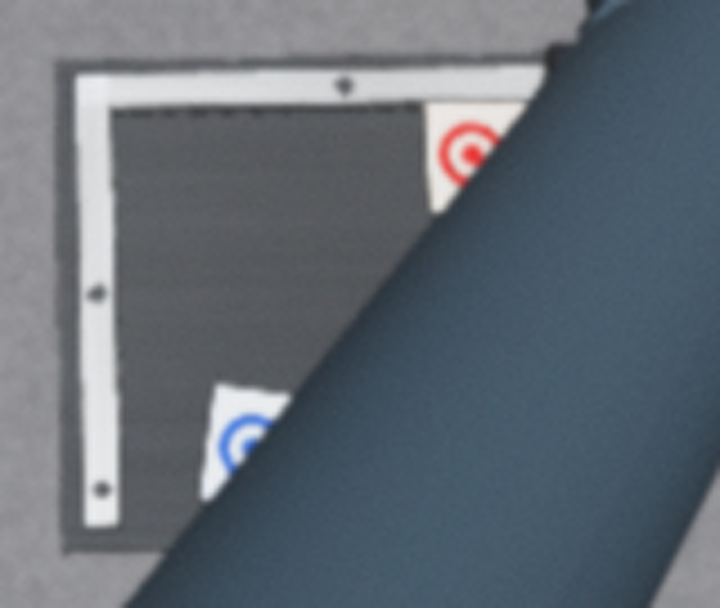

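The tile's long side lies on the long fence (crop 425,103) and the blue tile hasn't moved. Next: go around to the tile's −y end and turn the 22 mm finger face toward it.

```bash
python3 -m crank '[[[0,0,0],[-20,16,0],0],[[0,0,0],[-27,20,0],0],[[0,0,0],[-20,16,0],0],[[0,0,-10],[0,0,0],0],[[0,0,-10],[0,0,0],0],[[0,0,-10],[0,0,0],0],[[0,0,-10],[0,0,0],0],[[0,0,-10],[0,0,0],0],[[0,0,-10],[0,0,0],0],[[0,0,-10],[0,0,0],0],[[0,0,-10],[0,0,0],0],[[0,0,-10],[0,0,0],0],[[0,0,0],[0,0,0],0]]'
python3 - <<'E'
from h import *
to((-26,-240),12); print(r.state()["qpos"].round(2))
E
```

```text
time_s: 12.25
tcp_pos: [631.0, -199.3, 75.8]
orientation: [-0.001, -0.075, 0.997, 0.001]
ft_force: [-0.3, -0.0, 0.0]
opening: 0.001
world d [  2.3   4.1 -63.8] tool d [-3.   3.6 63.8]
tool x yaw -171.5 need turn tool z -270.0 axis z [-0.002  0.001 -1.   ]
t 12.25 corner-frame tcp [ -28.9 -243.7] z 75.8 F [-0.3 -0.   0. ] op 0.001
[ 0.    0.59  0.32  1.69 -0.22  0.91  2.13]
```

```bash
python3 -m crank '[[[0,0,0],[-3,0,20],0],[[0,0,0],[0,0,20],0],[[0,0,0],[0,0,14],0],[[0,0,0],[0,0,7],0],[[0,0,0],[0,0,2],0],[[0,0,0],[0,0,0],0]]'
python3 - <<'E'
from h import *
to((-26,-222),12)
s=r.snapshot("side"); cv2.imwrite("pics/s7.png",cv2.resize(s["img"][100:240,220:380,::-1],None,fx=4.2,fy=4.2,interpolation=cv2.INTER_CUBIC))
E
```

```text
time_s: 13.0
tcp_pos: [635.4, -199.5, 14.6]
orientation: [0.0, -0.075, 0.997, -0.0]
ft_force: [0.1, -0.8, 0.9]
opening: -0.001
world d [-4.8 22.  -2.6] tool d [ 1.4 22.5  2.6]
tool x yaw -171.3 need turn tool z -269.9 axis z [ 0.001 -0.    -1.   ]
t 13.0 corner-frame tcp [ -24.6 -244.5] z 14.6 F [ 0.1 -0.8  0.9] op -0.001
```

View pics/s7.png

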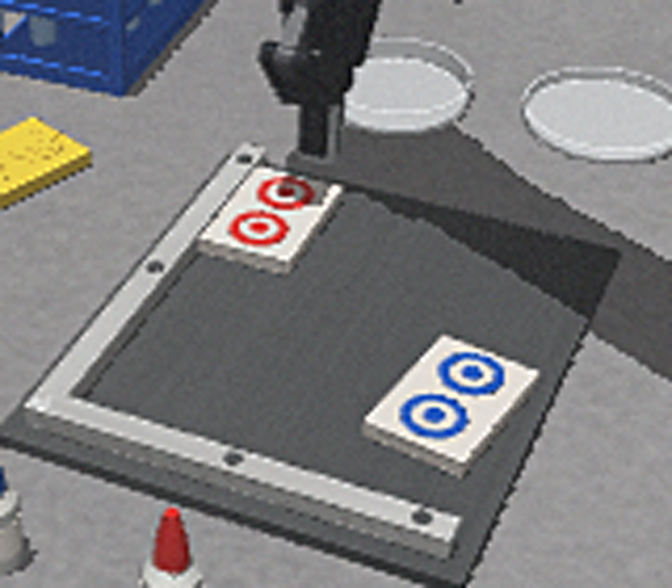

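The fingers (crop 318,150) are behind the tile's −y end, centred on it, and the tile is flush with the fence. Pushing along.

```bash
python3 -m crank '[[[0,0,0],[0,6,2],0],[[0,0,0],[0,6,0],0],[[0,0,0],[0,6,0],0],[[0,0,0],[0,4,0],0],[[0,0,0],[0,5,0],0],[[0,0,0],[0,5,0],0],[[0,0,0],[0,5,0],0],[[0,0,0],[0,5,0],0],[[0,0,0],[0,5,0],0],[[0,0,0],[0,5,0],0],[[0,0,0],[0,5,0],0],[[0,0,0],[0,0,0],0]]'
python3 - <<'E'
from h import *
to((-26,-100),12)
s=r.snapshot("side"); cv2.imwrite("pics/s8.png",cv2.resize(s["img"][100:240,220:380,::-1],None,fx=4.2,fy=4.2,interpolation=cv2.INTER_CUBIC))
E
```

```text
time_s: 14.55
tcp_pos: [626.4, -141.8, 12.2]
orientation: [-0.0, -0.076, 0.997, 0.0]
ft_force: [-0.2, -0.4, -0.8]
opening: 0.002
world d [-14.   84.9  -0.2] tool d [ 0.9 86.1  0.2]
tool x yaw -171.3 need turn tool z -269.9 axis z [-0.     0.001 -1.   ]
t 14.55 corner-frame tcp [ -24.9 -186.1] z 12.2 F [-0.2 -0.4 -0.8] op 0.002
```

View pics/s8.png

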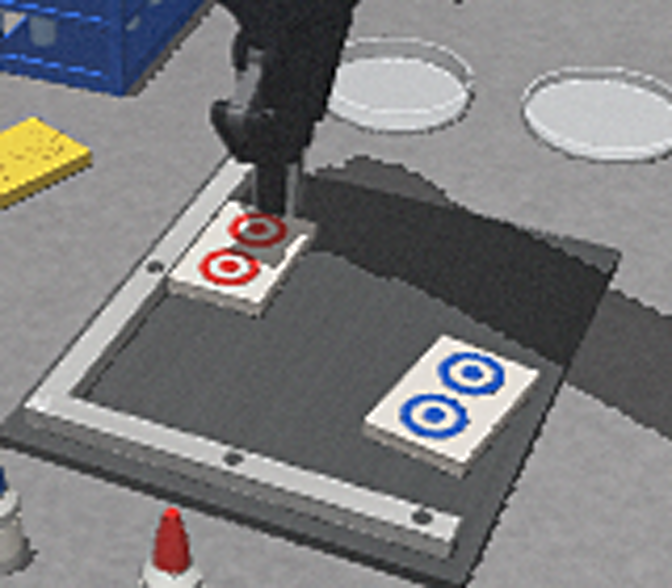

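The tile moves along the fence and stays parallel to it. Continuing.

```bash
python3 -m crank '[[[0,0,0],[0,5,0],0],[[0,0,0],[0,6,0],0],[[0,0,0],[0,6,0],0],[[0,0,0],[0,6,0],0],[[0,0,0],[0,6,0],0],[[0,0,0],[0,6,0],0],[[0,0,0],[0,6,0],0],[[0,0,0],[0,6,0],0],[[0,0,0],[0,6,0],0],[[0,0,0],[0,6,0],0],[[0,0,0],[0,6,0],0],[[0,0,0],[0,6,0],0],[[0,0,0],[0,6,0],0],[[0,0,0],[0,6,0],0],[[0,0,0],[0,6,0],0],[[0,0,0],[0,4,0],0],[[0,0,0],[0,0,0],0]]'
python3 - <<'E'
from h import *
to((-26,-80),12)
s=r.snapshot("side"); cv2.imwrite("pics/s9.png",cv2.resize(s["img"][100:240,220:380,::-1],None,fx=4.2,fy=4.2,interpolation=cv2.INTER_CUBIC))
E
```

```text
time_s: 16.73
tcp_pos: [612.6, -50.1, 12.3]
orientation: [0.0, -0.076, 0.997, 0.0]
ft_force: [-0.0, 0.3, 0.1]
opening: 0.003
world d [-3.2 13.1 -0.3] tool d [ 1.1 13.4  0.3]
tool x yaw -171.3 need turn tool z -269.9 axis z [ 0.     0.001 -1.   ]
t 16.725 corner-frame tcp [-24.8 -93.4] z 12.3 F [-0.   0.3  0.1] op 0.003
```

View pics/s9.png

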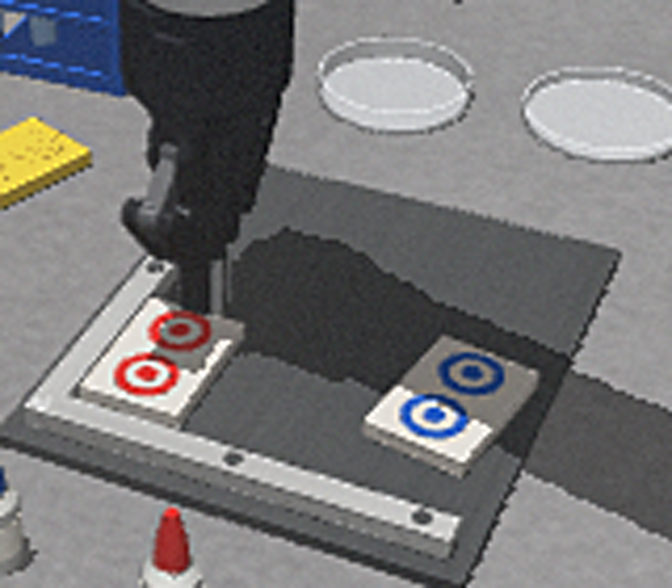

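About 12 mm to go; finishing slowly until it presses on the fence.

```bash
python3 -m crank '[[[0,0,0],[0,3,0],0],[[0,0,0],[0,3,0],0],[[0,0,0],[0,2,0],0],[[0,0,0],[0,1,0],0],[[0,0,0],[0,0,0],0]]'; for i in 1 ; do python3 -m crank '[[[0,0,0],[0,1,0],0],[[0,0,0],[0,1,0],0],[[0,0,0],[0,0,0],0]]'; done;  python3 -m crank '[[[0,0,0],[0,1,0],0],[[0,0,0],[0,0,0],0]]'
```

```text
time_s: 17.4
tcp_pos: [611.1, -41.9, 12.3]
orientation: [0.0, -0.076, 0.997, 0.0]
ft_force: [0.6, 0.2, -0.1]
opening: -0.001
time_s: 17.77
tcp_pos: [610.8, -39.9, 12.3]
orientation: [0.0, -0.076, 0.997, 0.0]
ft_force: [0.4, -0.6, 0.8]
opening: 0.003
time_s: 18.02
tcp_pos: [610.7, -39.3, 12.2]
orientation: [0.0, -0.076, 0.997, -0.0]
ft_force: [0.3, -0.4, 1.3]
opening: -0.0
```

```bash
python3 -m crank '[[[0,0,0],[0,1,0],0],[[0,0,0],[0,0,0],0]]'; python3 -m crank '[[[0,0,0],[0,-8,0],0],[[0,0,0],[0,-15,0],0],[[0,0,0],[0,-10,-15],0],[[0,0,0],[0,0,-30],0],[[0,0,0],[0,-30,-40],0],[[0,0,0],[0,-40,-40],0],[[0,0,0],[0,-40,-20],0],[[0,0,0],[0,0,0],0]]'
python3 - <<'E'
from h import *
for n,b in(("side",(125,245,215,375)),("top",(150,285,230,390))):
    s=r.snapshot(n); cv2.imwrite(f"pics/{n}10.png",cv2.resize(s["img"][b[0]:b[1],b[2]:b[3],::-1],None,fx=4.4,fy=4.4,interpolation=cv2.INTER_CUBIC))
E
```

```text
time_s: 18.27
tcp_pos: [610.7, -39.3, 12.3]
orientation: [0.0, -0.075, 0.997, -0.001]
ft_force: [1.3, -2.7, 0.1]
opening: 0.001
time_s: 19.27
tcp_pos: [633.0, -187.4, 161.9]
orientation: [0.003, -0.071, 0.997, -0.003]
ft_force: [-0.5, -0.9, -0.2]
opening: -0.002
```

View pics/side10.png

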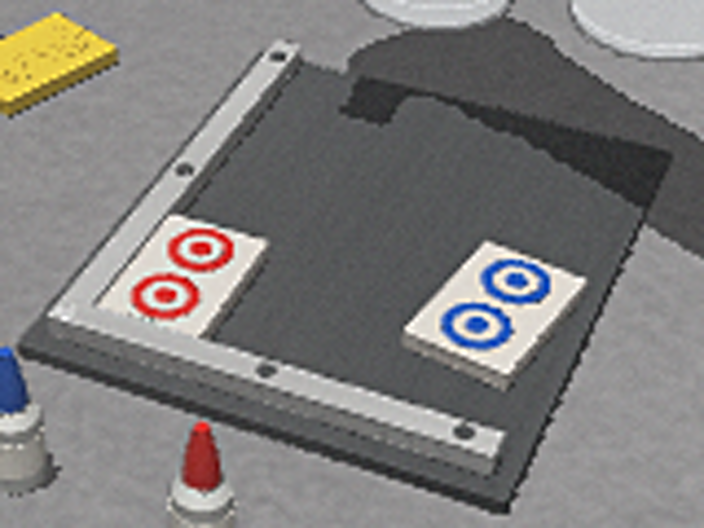

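View pics/top10.png

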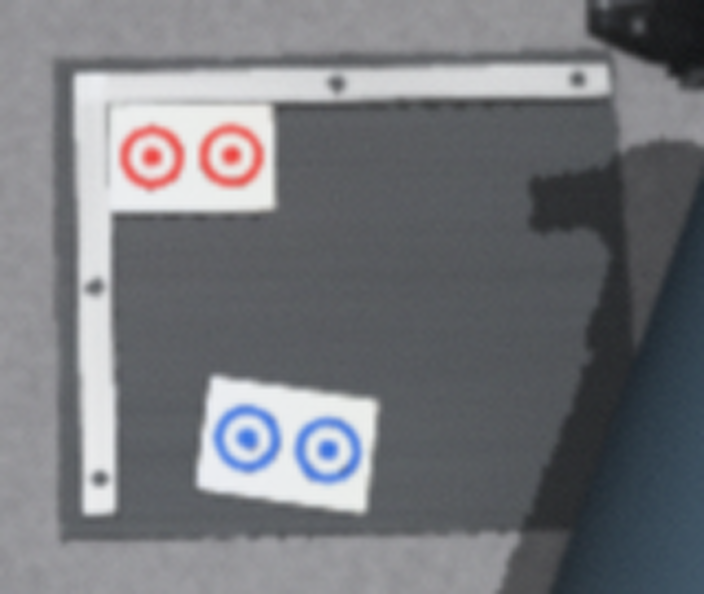

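Both views show the red tile seated in the corner: its edges meet both fences at top crop (108,104). The blue tile is where it was, and the arm is clear.

```bash
python3 -m crank '[[[0,0,0],[0,0,0],0],[[0,0,0],[0,0,0],0]]'
python3 - <<'E'
from h import *
s=r.snapshot("top")
C=lambda *l:[cr(*q,k=4.4) for q in l]
for n,q in(("red",C((108,104),(274,104),(275,209),(111,213))),("blue",C((211,376),(378,400),(365,513),(197,488)))):
    t,e=fit(s,q,[(25,37.5,18),(25,-37.5,18),(-25,-37.5,18),(-25,37.5,18)]); print(n,w2c(t),np.degrees(t[2]-YAW),t)
r.sign_off()
E
```

```text
time_s: 19.62
tcp_pos: [631.6, -177.3, 156.2]
orientation: [-0.001, -0.077, 0.997, 0.001]
ft_force: [0.4, -0.2, -0.3]
opening: 0.004
red [-25.42032033 -37.55311046] -0.3574895675829034 [6.03631527e+02 4.99300974e+00 1.43760630e-01]
blue [-156.20495515  -76.14957838] -9.206996393143092 [ 4.80083247e+02 -5.27142730e+01 -1.06924013e-02]
the job is handed in; nothing more can be done
```

The red-ringed tile is home in the fence corner and the job is handed in at about 20 s of the 42 s allowed. I used the closed fingers to push it against the long fence, then along that fence until it stopped on the short one, and then pulled the arm clear.

- **Red tile:** the last picture puts its centre at x = -25.4 mm, y = -37.6 mm from the corner, turned about 0.4° from parallel. Fully home is -25 mm, -37.5 mm. It stayed flat on the board in every picture.
- **Blue tile:** it measured within 0.2 mm of where it started.
- **Forces:** the readings at the end of each move were never above about 4 N.

No check failed or disagreed. Camera calibration is only good to about 2 mm, well inside the 10 mm allowed. The sign-off gives no verdict.

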